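# Refit the upper burr carrier in a coffee grinder

### The arm

A 6-joint arm with a two-finger parallel gripper is mounted at the origin on the work surface. World frame = base frame: x ahead of the robot, y to its left, z up, the work surface at z = 0. Lengths are in mm, angles in rad, forces in N, time in s.
With the tool pointing down it reaches from about 225 to 875 mm from the base axis. Payload 3.4 kg.
Tool frame: the origin (TCP) lies between the finger pads; the fingertips stand bot.tip_reach ahead of it and the grasp point (between the pads) is the TCP (bot.tip_reach is the distance from the TCP to the fingertips, in mm); z points along the fingers, y is the direction in which the jaws open and shut (so a half turn about z gives the same grasp; the last joint's range is limited). The gripper opens to 85 mm and grips with 20 to 120 N. Pads are 22 mm wide; open, the fingers measure 114 mm over their backs; the gripper's body (76 mm by 85 mm) begins 54 mm behind the grasp point. The pads swing forward as they close: fully open they stand 13 mm farther back than shut.
Start: joints at [1.018, 0.276, 1.505, -0, 1.361, -0.121], TCP at [240.661, 522.248, 250.328] pointing down, gripper open.
Joint ranges: [-2.89, 2.89], [-0.75, 2.08], [0.22, 2.7], [-1.18, 4.32], [0.11, 2.71], [-2.7, 2.7]. Speed limits (rad/s): [2.57, 2.57, 3.14, 3.14, 3.14, 3.14].

### API

Orientations are given as a rotation vector (axis times angle).
In Python, from workcell import bot gives the robot as it stands.
- The arm moves only by the tool send_rows, never from a script. Its argument "increments" is text: rows parted by semicolons, each of 7 numbers parted by spaces: the turn, a rotation vector about the tool's x, y, z in rad, then the shift along the tool's x, y, z in mm, then the opening, from 0 (shut) to 1 (fully open). A call has 1 to 12 rows; each row shifts and turns the commanded pose from where the row before left it, along the tool's axes as they then stand; what a row does not reach is not made up. A row lasts 1/12 s, in which the tool goes at most 41.7 mm and 7.16 degrees, less where a joint would pass 70% of its speed; a pose out of reach is approached as far as the arm can. A call with a gripper value outside its range is refused whole. The fingers move at their own pace and stop on an object; "newtons" is the grip in N (left out, the last holds). Time passes only in rows, so rows that do not move let the fingers close. It gives the time, the measured TCP pose, the force and the opening at its end, in the units of the state.
- bot.get_obs(): the state, without advancing time (a new reading comes with each control period).
- bot.grab_frame(name): name is "scene" or "top" or "wrist"; returns the picture (384x512x3 uint8, red, green, blue); there is no depth.
- bot.calibration(name): a dict with "fx", "fy", "cx", "cy" (pixels), "k1" (the pictures are not rectified: a ray, as slopes to the right and down, at radius r is drawn at 1 + k1 r^2 times it, then the intrinsics apply), "world_from_camera" (4x4, takes a point from camera to world coordinates). Camera axes: x right, y down, z forward; pixel columns grow to the right and rows downward; lengths in mm; the calibration is good to about 2 mm. A picture is of the moment at which its call begins: read the wrist's pose just before it. calibration takes no time and is no camera call; for the wrist camera it gives the pose at the moment of the call.
- bot.sign_off(): hands the job in, once; it reports no verdict.
The state is a dict: "time": time; "joint_pos": joint angles; "joint_velocities": joint speeds; "tau": joint torques, N m; "tool_pos": TCP position; "tool_rot": TCP orientation; "ft_force": force on the tool from outside, world axes, zero at the start; "wrist_torque": the same for the moment, N m; "grip_width": finger opening in mm.
Only numpy, scipy, OpenCV 4.12 (cv2) and the standard library are available. Lean on these libraries where they do the work, as an engineer would, in place of code of your own. Each camera call takes 0.05 s, during which the arm holds its last target. There are 200 camera calls.

### The job

The coffee grinder has been cleaned: pick up the upper burr carrier (steel ring with an orange grip) from the rubber mat, find the collar's two entry slots with its lugs, push it gently down against the spring and give it a quarter turn clockwise, so that it springs up into its lock; then let go. Do not force it, and leave the bean hopper, the dosing cup, the ring and the brush where they are.

Things in the scene. Friction and masses are not known exactly. Their poses are not given: they have to be found in the camera images.
- carrier: Upper burr carrier, about 0.22 kg, upright on the mat (mat 6 mm thick). Origin at the centre of its underside, z up. Steel body 56 mm across, 30 mm high, lower edge bevelled (4 mm high, 3 mm in). Two brass lugs on opposite sides along its x axis, 12 mm wide, out to 36 mm from the axis, 14 to 20 mm above the underside. Half a turn makes no difference to it.
- grip (a point): Middle of the carrier's orange bridge grip, 52 mm above its underside: a bar 48 mm long along the carrier's x, 12 mm thick (y), from 44 to 60 mm above the underside, on two posts; pinch it across its thickness.
- grinder: Compact white coffee grinder, fixed, 210 mm high; origin under the axis of its round motor housing, z up, -x is its front with the chute. Its top is the adjusting collar, an aluminium ring 116 mm across with a 58.4 mm bore; nothing stands higher. It is scored if the contact forces of carrier on grinder add up to over 55 N.
- throat (a point): Centre of the collar's top face, 210 mm up, with the grinder's axes. The collar has two opposite entry slots 16 mm wide, a red mark on the rim by each. It is stiff and stays put, but at any grind setting: the line of its slots lies up to 26 degrees either way from the grinder's x axis; only sight or feel tells. A lug on the face stops the underside 14 mm below here, and drops 4 mm more at a slot.
- seat_rest (a point): Point on the throat's axis 18 mm below the collar's face: with the lugs in the slots the carrier's underside rests here on the spring seat. The spring gives 5 N here and 0.7 N more per mm pressed. The lip is 8 mm thick: the lugs turn under it once the underside is 28 mm or more below the face; the seat hits a hard stop at 32 mm.
- lock_level (a point): Point on the throat's axis 24 mm below the collar's face: height of the locked carrier's underside. From the slots it turns only clockwise seen from above, 80 degrees (play 4 either way) to a stop, marked dark on the rim. Let up there, it rises into the lock notches to this height and cannot turn. Let up short of it, it stays 28 mm down, unlocked.
- dosing_ring: Aluminium ring, 62 mm across, 22 mm high, lies on the mat; leave alone. Origin at the centre of its underside.
- brush: Cleaning brush, 125 mm long, 14 mm high, lies along its x axis at the mat's far edge; leave alone. Origin about its middle, underside.
- dosing_cup: Steel cup, 54 mm across, 58 mm high, on the grinder's foot below the chute; leave alone. Origin at the centre of its underside.
- hopper: Smoked bean hopper with black lid, 92 mm across, 112 mm high, at the back of the counter; leave alone. Origin at the centre of its underside.
Not all that is in view belongs to the job. Leave any turquoise look-alike of the carrier alone.

How it is judged:
By the outcome, as a careful person would: the job done as asked, in the order asked, and still so for the second after the job is handed in, with the robot touching nothing.
It also fails if it takes over 69 s, if anything falls off the work surface, if the arm or the gripper's body presses on something with over 40 N, if the wrist force passes 120 N, or if a joint passes its speed limit or range.

## Working session

There is one attempt and no reset: what is moved stays moved. The work goes in short steps, Python scripts to look and compute and a tool call to move; the robot and the scene stay as the last step left them, time stands still between calls to the robot, and variables do not carry over. Pictures are saved under pics/ and viewed, about 8 in all and at most 12, crops included, and the job is handed in when it is done.

Besides the shell and the picture viewer there is one more tool, called after "Call:" as name(argument=value, ...) on one line, values as JSON. send_rows: Moves the arm, as the interface text tells. Its arguments: {"type":"object","properties":{"increments":{"type":"string"},"newtons":{"type":"number"}},"required":["increments"]}

```bash
mkdir -p pics; ls; cat > h.py <<'E'
import numpy as np, cv2
from workcell import bot
def grab(n,f):
    c=bot.calibration(n); im=np.array(bot.grab_frame(n)); cv2.imwrite('pics/'+f,im[:,:,::-1]); np.savez('pics/'+f+'.npz',im=im,**{k:c[k] for k in c}); return im,c
def load(f): d=np.load('pics/'+f+'.npz'); return d['im'],{k:d[k] for k in d.files if k!='im'}
def ray(c,u,v):
    K=np.array([[c['fx'],0,c['cx']],[0,c['fy'],c['cy']],[0,0,1]],float)
    p=cv2.undistortPoints(np.array([[[u,v]]],float),K,np.array([float(c['k1']),0,0,0]))[0,0]
    T=np.array(c['world_from_camera']); return T[:3,3],T[:3,:3]@np.array([p[0],p[1],1])
def onz(c,u,v,z):
    o,d=ray(c,u,v); return o+d*(z-o[2])/d[2]
def proj(c,P):
    T=np.linalg.inv(np.array(c['world_from_camera'])); q=T[:3,:3]@np.array(P,float)+T[:3,3]; x=q[:2]/q[2]; x=x*(1+c['k1']*(x@x)); return x*[c['fx'],c['fy']]+[c['cx'],c['cy']]
E
python3 - <<'E'
from h import *
a,_=grab('scene','s0.png'); b,_=grab('top','t0.png')
print(bot.get_obs(), bot.tip_reach)
print(bot.calibration('top'))
cv2.imwrite('pics/both.png',cv2.resize(np.vstack([a,b]),None,fx=.78,fy=.78)[:,:,::-1])
E
```

```text
pics
{'time': 0.1, 'joint_pos': array([ 1.01802514e+00,  2.76542501e-01,  1.50602982e+00, -3.46613073e-05,
        1.36067894e+00, -1.21034004e-01]), 'joint_velocities': array([ 0.00087569, -0.00401567, -0.00219671, -0.00210798, -0.00226281,
       -0.00081928]), 'tau': array([ 8.69022242e-04, -4.17705202e+01, -2.46406513e+01, -1.88627773e-04,
        5.76886101e-03,  2.56953865e-05]), 'tool_pos': array([240.40704193, 521.84243222, 249.51076391]), 'tool_rot': array([-6.72794458e-01, -3.06817571e+00,  2.47607228e-03]), 'ft_force': array([0.29533988, 0.03981119, 0.10520133]), 'wrist_torque': array([-0.02507239,  0.03438895, -0.00841144]), 'grip_width': 85.49749137289109} 19.0
{'fx': 357.78466728689284, 'fy': 357.78466728689284, 'cx': 253.28951778411476, 'cy': 185.0669713571043, 'k1': -0.10717637991617304, 'world_from_camera': array([[-8.57391246e-03, -9.93023712e-01,  1.17602700e-01,
         4.94624116e+02],
       [-9.99816767e-01,  6.50025219e-03, -1.80050022e-02,
        -3.58098657e+00],
       [ 1.71149469e-02, -1.17735525e-01, -9.92897490e-01,
         8.61629946e+02],
       [ 0.00000000e+00,  0.00000000e+00,  0.00000000e+00,
         1.00000000e+00]])}
```

View pics/both.png

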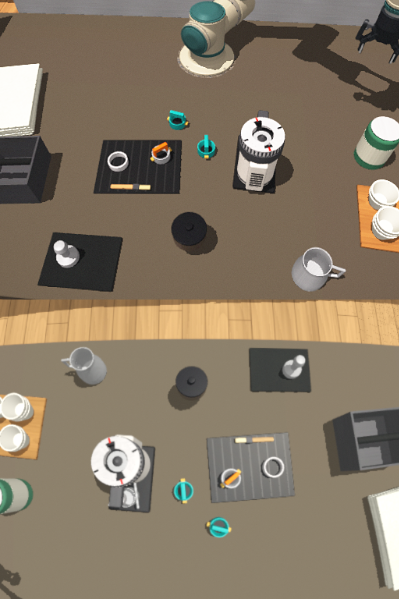

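The carrier with its orange grip stands on the mat, at about (296,229) in the top view, and the grinder collar is at about (150,207). There are two turquoise decoys. Next I measure by colour.

```bash
python3 - <<'E'
from h import *
for f,z in(('t0.png',1),('s0.png',1)):
    im,c=load(f); hsv=cv2.cvtColor(im,cv2.COLOR_RGB2HSV)
    for name,lo,hi in(('orange',(8,150,120),(22,255,255)),('red',(0,150,90),(5,255,255)),('red2',(172,150,90),(180,255,255)),('white-ish',(0,0,170),(180,40,255))):
        m=cv2.inRange(hsv,lo,hi); n,l,s,ce=cv2.connectedComponentsWithStats(m)
        for i in range(1,n):
            if s[i,4]>(5 if 'red' in name else 40):
                zz=66 if name=='orange' else 210
                print(f,name,s[i],ce[i].round(1),onz(c,*ce[i],zz).round(1))
    # min-area rect of orange
im,c=load('t0.png'); im2,c2=load('s0.png')
A=cv2.resize(im[150:270,90:350],None,fx=3,fy=3,interpolation=cv2.INTER_CUBIC)
B=cv2.resize(im2[130:260,190:390],None,fx=2.2,fy=2.2,interpolation=cv2.INTER_CUBIC)
W=np.zeros((600,780,3),np.uint8); W[:360,:780]=A[:,:780]; W[360:,:440]=B[:240]
cv2.imwrite('pics/z0.png',W[:,:,::-1])
E
```

```text
t0.png orange [ 13 151  30  12  68] [ 30.  157.6] [657.1 505.3  66. ]
t0.png orange [288 222  19  15 127] [296.9 228.9] [ 490.2 -114.    66. ]
t0.png red [139 178   3   6   9] [140.  180.8] [581.2 193.8 210. ]
t0.png red [154 230   3   6   8] [155. 232.] [487.2 163.8 210. ]
t0.png white-ish [ 78  61  43  30 208] [100.7  77.3] [785.3 280.4 210. ]
t0.png white-ish [380  72  11  11 103] [385.  77.] [ 784.2 -276.4  210. ]
t0.png white-ish [365  78  11   7  50] [370.4  80.9] [ 775.4 -246.1  210. ]
t0.png white-ish [372  87  15  12 103] [379.9  93.1] [ 750.6 -263.6  210. ]
t0.png white-ish [   0  119   39   37 1132] [ 18.5 137.5] [668.1 441.2 210. ]
t0.png white-ish [  0 160  34  35 958] [ 15.7 177.4] [589.7 440.3 210. ]
t0.png white-ish [ 137  173   45   64 1692] [161.  200.8] [544.  153.9 210. ]
t0.png white-ish [ 116  177   41   62 1120] [131.6 211.5] [524.6 208.  210. ]
t0.png white-ish [180 193  12  37 198] [186.6 212.2] [522.8 106.3 210. ]
t0.png white-ish [338 201  27  28 242] [351.  214.4] [ 516.3 -194.9  210. ]
t0.png white-ish [284 217  20  18  94] [290.4 222.7] [502.5 -82.3 210.
[... 923 characters left out ...]
 124.4] [ 445.9 -525.8  210. ]
s0.png white-ish [476 149  36  32 916] [494.4 164.2] [493.  514.6 210. ]
s0.png white-ish [ 309  150   56   50 1632] [336.3 173.3] [539.7 179.2 210. ]
s0.png white-ish [457 174  41  37 778] [473.9 195.5] [577.8 455.3 210. ]
s0.png white-ish [194 192  23  13  51] [206.9 199.7] [623.1 -79.  210. ]
s0.png white-ish [138 194  26  25 217] [150.3 205.5] [ 644.6 -189.3  210. ]
s0.png white-ish [304 194  52  51 986] [323.3 219.4] [654.1 151.2 210. ]
s0.png white-ish [ 473  230   39   76 2137] [494.6 266.3] [735.5 464.7 210. ]
s0.png white-ish [ 69 308  28  33 392] [ 79.3 325.9] [ 897. -264.  210.]
s0.png white-ish [388 317  55  37 534] [408.4 339.9] [882.8 291.3 210. ]
```

View pics/z0.png

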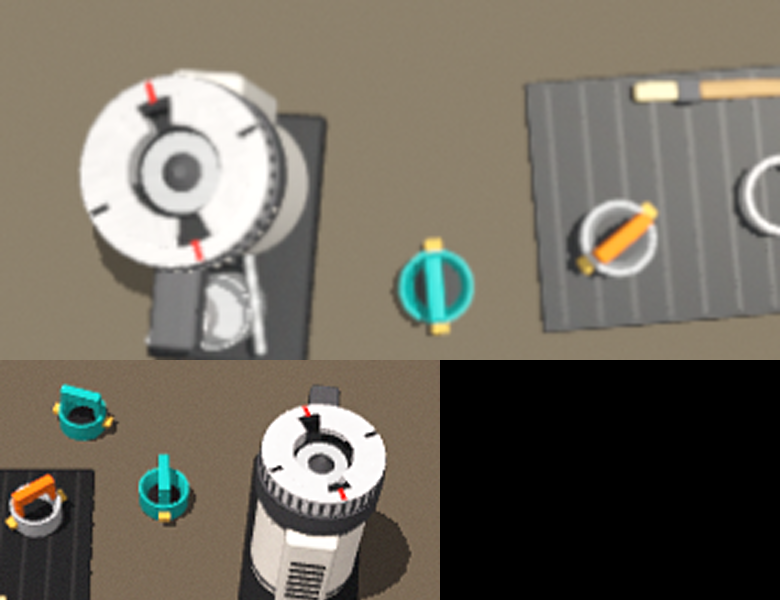

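Two views agree on the red slot marks: centre ≈ (534,179.5), slot line ≈ 17.7°. Next I work out the carrier's yaw from its brass lugs and its centre from the body.

```bash
cat >> h.py <<'E'
def yaw(): # tool y yaw deg
    from scipy.spatial.transform import Rotation as R
    o=bot.get_obs(); M=R.from_rotvec(o['tool_rot']).as_matrix(); return o,M,np.degrees(np.arctan2(M[1,1],M[0,1]))
def togo(P,yw):
    o,M,y=yaw(); print('pos',o['tool_pos'].round(1),'yaw',round(y,2),'shift tool',(M.T@(np.array(P)-o['tool_pos'])).round(1),'turn z',round(np.radians((y-yw+180)%360-180),3),'t',o['time'],'w',o['grip_width'],'F',o['ft_force'].round(1),'tilt',np.degrees(M[:2,2]).round(2),'q',o['joint_pos'].round(2))
E
python3 - <<'E'
from h import *
im,c=load('t0.png')
p=[onz(c,306.3,220.7,26),onz(c,284.7,237.7,26)]
print(p,(p[0]+p[1])/2,np.degrees(np.arctan2(*(p[1]-p[0])[1::-1])))
hsv=cv2.cvtColor(im,cv2.COLOR_RGB2HSV);m=cv2.inRange(hsv,(8,150,120),(22,255,255));m[:,:250]=0
r=cv2.minAreaRect(cv2.findNonZero(m));b=cv2.boxPoints(r);print(r)
w=[onz(c,*q,66)[:2].round(1) for q in b];print(w,np.mean(w,0))
P=np.mean(w,0);togo([P[0],P[1],210],38)
E
```

```text
[array([ 508.87311168, -142.00439181,   26.        ]), array([470.02309155, -90.64255767,  26.        ])] [ 489.44810162 -116.32347474   26.        ] 127.103810596135
((295.0551452636719, 230.5620574951172), (6.394502639770508, 27.737192153930664), 48.36646270751953)
[array([471.9, -81.8]), array([ 512.1, -128.7]), array([ 501.4, -138. ]), array([461.3, -91. ])] [ 486.675 -109.875]
pos [240.4 521.8 249.5] yaw 65.26 shift tool [-488.  -470.6   40.2] turn z 0.476 t 0.1 w 85.49749137289109 F [0.3 0.  0.1] tilt [-0.05 -0.08] q [ 1.02  0.28  1.51 -0.    1.36 -0.12]
```

Call:
send_rows(increments="0 0 0 -24.6 -23.6 0 1;0 0 0 -24.6 -23.6 0 1;0 0 0 -24.6 -23.6 0 1;0 0 0 -24.6 -23.6 0 1;0 0 0 -24.6 -23.6 0 1;0 0 0 -24.6 -23.6 0 1;0 0 0 -24.6 -23.6 0 1;0 0 0 -24.6 -23.6 0 1;0 0 0 -24.6 -23.6 0 1;0 0 0 -24.6 -23.6 0 1;0 0 0 -24.6 -23.6 0 1;0 0 0 -24.6 -23.6 0 1")

```text
time: 1.1
tool_pos: [390.2, 139.9, 250.1]
tool_rot: [-0.673, -3.069, -0.0]
ft_force: [1.3, -0.5, -0.1]
grip_width: 85.7
```

Call:
send_rows(increments="0 0 0 -24.6 -23.6 4 1;0 0 0 -24.6 -23.6 4 1;0 0 0 -24.6 -23.6 4 1;0 0 0 -24.6 -23.6 4 1;0 0 0 -24.6 -23.6 4 1;0 0 0 -24.6 -23.6 4 1;0 0 0 -24.6 -23.6 4 1;0 0 0 -24.6 -23.6 4 1;0 0 0.12 0 0 0 1;0 0 0.12 0 0 0 1;0 0 0.12 0 0 0 1;0 0 0.12 0 0 0 1")

```text
time: 2.1
tool_pos: [489.7, -112.7, 217.6]
tool_rot: [-1.392, -2.815, 0.0]
ft_force: [0.8, 0.4, -0.4]
grip_width: 85.5
```

```bash
python3 - <<'E'
from h import *
togo([490,-114,61],37)
im,c=grab('wrist','w1.png'); print(np.array(c['world_from_camera']).round(2),c['fx'],c['k1'])
E
```

```text
pos [ 489.7 -112.7  217.6] yaw 37.37 shift tool [ -1.5  -0.4 156.6] turn z 0.006 t 2.1 w 85.47548824528232 F [ 0.8  0.4 -0.4] tilt [-0.08  0.04] q [-0.36  0.19  1.71  0.    1.25 -1.02]
[[ 7.9000e-01  5.8000e-01  1.9000e-01  4.4088e+02]
 [ 6.1000e-01 -7.6000e-01 -2.5000e-01 -4.8810e+01]
 [-0.0000e+00  3.1000e-01 -9.5000e-01  3.4173e+02]
 [ 0.0000e+00  0.0000e+00  0.0000e+00  1.0000e+00]] 272.68607376274184 -0.06641260153440963
```

View pics/w1.png

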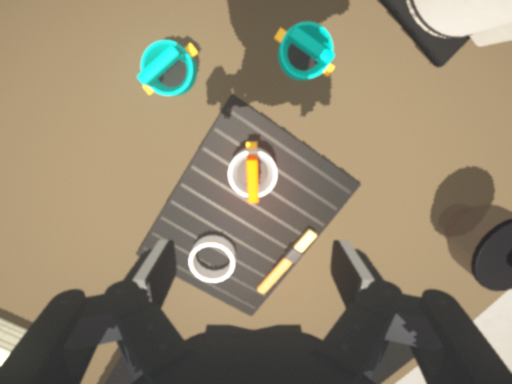

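The wrist view shows the carrier at (252,175), its grip almost parallel to the image's vertical axis, so the jaws are aligned. I measure it here.

```bash
python3 - <<'E'
from h import *
im,c=load('w1.png')
hsv=cv2.cvtColor(im,cv2.COLOR_RGB2HSV);m=cv2.inRange(hsv,(5,150,120),(24,255,255));k=np.zeros_like(m);k[135:210,235:270]=m[135:210,235:270]
q=cv2.findNonZero(k).reshape(-1,2)
print(cv2.minAreaRect(cv2.findNonZero(k)))
for v in range(138,208,3):
    s=q[q[:,1]==v][:,0]; 
    if len(s): print(v,s.min(),s.max(),im[v,int(s.mean())],onz(c,s.mean(),v,66)[:2].round(1))
w=cv2.inRange(hsv,(0,0,190),(180,60,255));kk=np.zeros_like(w);kk[140:205,222:285]=w[140:205,222:285]
e=cv2.fitEllipse(cv2.convexHull(cv2.findNonZero(kk)));print(e,onz(c,*e[0],36))
togo(onz(c,*e[0],61),37.0)
E
```

```text
((252.44886779785156, 171.47756958007812), (61.42327117919922, 12.234716415405273), 87.1375961303711)
141 247 249 [198 151  76] [460.3 -83.3]
144 245 256 [229 179  81] [465.3 -83.3]
147 247 255 [230 182  84] [466.3 -86.3]
156 248 256 [227 119  47] [472.8 -93.1]
159 247 257 [253 152  48] [474.7 -95.5]
162 256 258 [255 167  50] [480.7 -94.9]
165 257 258 [255 175  52] [483.  -97.1]
168 257 258 [255 179  51] [485.  -99.6]
171 247 258 [255 242  56] [ 484.  -104.4]
174 247 258 [255 242  58] [ 486. -107.]
177 247 258 [255 243  63] [ 488.  -109.5]
180 247 258 [255 243  63] [ 490.  -112.1]
183 247 258 [255 243  62] [ 492.  -114.8]
186 257 257 [255 214  83] [ 496.5 -115.5]
189 257 257 [255 218  85] [ 498.5 -118.1]
192 257 257 [255 223  94] [ 500.6 -120.8]
198 248 258 [255 245  67] [ 501.4 -128.8]
201 257 258 [255 210  74] [ 507.3 -128.6]
((252.20159912109375, 176.5326690673828), (53.78011703491211, 69.91145324707031), 112.96428680419922) [ 491.08012656 -116.96640425   36.        ]
pos [ 489.7 -112.5  217.7] yaw 37.18 shift tool [  2.3  -1.4 156.7] turn z 0.003 t 2.15 w 85.67877579289262 F [ 0.1  0.8 -0.9] tilt [-0.07  0.03] q [-0.36  0.19  1.71  0.    1.25 -1.01]
```

Call:
send_rows(increments="0 0 0 -2 0.5 25 1;0 0 0 0 0 25 1;0 0 0 0 0 25 1;0 0 0 0 0 25 1;0 0 0 0 0 20 1;0 0 0 0 0 15 1;0 0 0 0 0 12 0.6;0 0 0 0 0 9 0.6;0 0 0 0 0 0 0.6;0 0 0 0 0 0 0.3", newtons=40)

```text
time: 2.98
tool_pos: [491.5, -113.5, 62.1]
tool_rot: [-1.381, -2.821, -0.0]
ft_force: [0.7, -0.7, 0.5]
grip_width: 40.7
```

Call:
send_rows(increments="0 0 0 0 0 0 0;0 0 0 0 0 0 0;0 0 0 0 0 0 0;0 0 0 0 0 0 0;0 0 0 0 0 0 0;0 0 0 0 0 0 0;0 0 0 0 0 0 0;0 0 0 0 0 0 0", newtons=40)

```text
time: 3.65
tool_pos: [491.8, -113.8, 62.8]
tool_rot: [1.383, 2.82, -0.0]
ft_force: [-1.5, -2.0, 5.0]
grip_width: 11.2
```

```bash
python3 - <<'E'
from h import *
togo([534.2,179.5,300],107.7)
E
```

```text
pos [ 491.8 -113.8   62.8] yaw 37.77 shift tool [ 205.7  213.2 -237.3] turn z -1.221 t 3.65 w 11.153748146296033 F [-1.5 -2.   5. ] tilt [ 0.04 -0.03] q [-0.37  0.35  1.92 -0.    0.86 -1.02]
```

Call:
send_rows(increments="0 0 0 0 0 -5 0;0 0 0 0 0 -15 0;0 0 0 0 0 -25 0;0 0 0 0 0 -28 0;0 0 0 0 0 -28 0;0 0 0 0 0 -28 0;0 0 0 0 0 -28 0;0 0 0 0 0 -28 0;0 0 0 0 0 -28 0;0 0 0 0 0 -16 0;0 0 0 0 0 -8 0;0 0 0 0 0 0 0")

```text
time: 4.65
tool_pos: [492.2, -113.6, 300.6]
tool_rot: [1.382, 2.818, 0.001]
ft_force: [0.2, -0.3, -2.4]
grip_width: 10.9
```

Call:
send_rows(increments="0 0 0 8 8 0 0;0 0 0 14 14 0 0;0 0 0 20 20 0 0;0 0 0 22 22 0 0;0 0 0 22 22 0 0;0 0 0 22 22 0 0;0 0 0 22 22 0 0;0 0 0 22 22 0 0;0 0 0 20 22 0 0;0 0 0 18 20 0 0;0 0 0 10 12 0 0;0 0 0 5 7 0 0")

```text
time: 5.65
tool_pos: [533.2, 181.9, 296.7]
tool_rot: [-1.377, -2.818, 0.002]
ft_force: [-0.1, -0.6, -3.8]
grip_width: 10.9
```

Call:
send_rows(increments="0 0 -0.1 0 0 0 0;0 0 -0.1 0 0 0 0;0 0 -0.11 0 0 0 0;0 0 -0.11 0 0 0 0;0 0 -0.11 0 0 0 0;0 0 -0.11 0 0 0 0;0 0 -0.11 0 0 0 0;0 0 -0.11 0 0 0 0;0 0 -0.11 0 0 0 0;0 0 -0.11 0 0 0 0;0 0 -0.1 0 0 0 0;0 0 -0.04 0 0 0 0")

```text
time: 6.65
tool_pos: [533.5, 178.6, 297.5]
tool_rot: [0.487, -3.1, 0.0]
ft_force: [0.5, -0.1, -3.4]
grip_width: 10.8
```

```bash
python3 - <<'E'
from h import *
togo([534.2,179.5,300],107.7)
a,_=grab('wrist','w2.png'); b,_=grab('top','t2.png'); s,_=grab('scene','s2.png')
W=np.zeros((600,800,3),np.uint8)
W[:300,:400]=cv2.resize(a,(400,300)); W[:300,400:]=cv2.resize(b[140:275,60:240],(400,300),interpolation=cv2.INTER_CUBIC)
W[300:,:400]=cv2.resize(s[90:225,250:430],(400,300),interpolation=cv2.INTER_CUBIC)
cv2.imwrite('pics/z2.png',W[:,:,::-1])
E
```

```text
pos [533.5 178.6 297.5] yaw 107.85 shift tool [-1.   0.7 -2.5] turn z 0.003 t 6.65 w 10.764970302140808 F [ 0.5 -0.1 -3.4] tilt [-0.21 -0.04] q [ 0.2   0.24  1.44 -0.    1.47 -1.68]
```

View pics/z2.png

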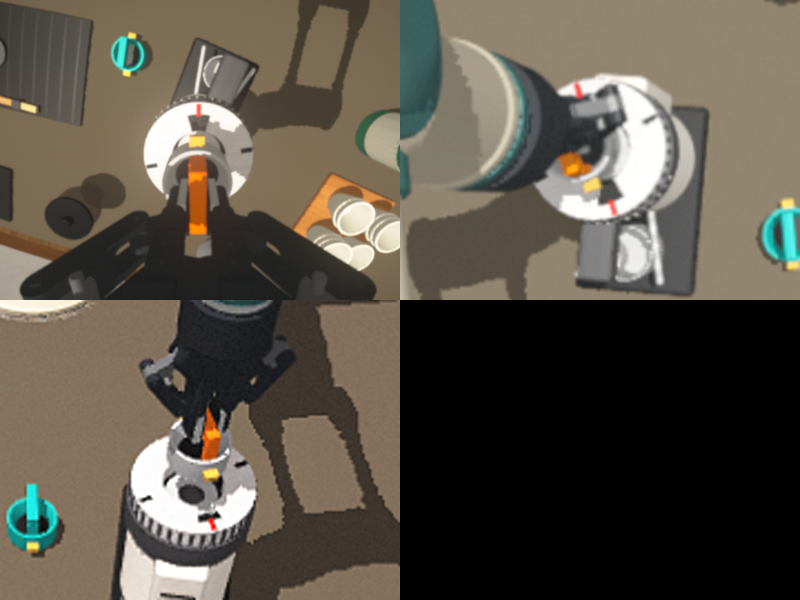

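The carrier hangs in the grip above the collar. The near lug (wrist ≈ (252,182)) is in line with the near red mark (≈ (253,140)), and both dark stop marks can be seen. I measure the carrier and the collar in this one view.

```bash
python3 - <<'E'
from h import *
im,c=load('w2.png'); o,M,y=yaw(); T=o['tool_pos']; print(T,y)
hsv=cv2.cvtColor(im,cv2.COLOR_RGB2HSV)
loc=lambda p:(M.T@(p-T)).round(1)
def comps(m,x0,x1,y0,y1,mn):
    k=np.zeros_like(m);k[y0:y1,x0:x1]=m[y0:y1,x0:x1];n,l,s,ce=cv2.connectedComponentsWithStats(k)
    return [(s[i],ce[i]) for i in range(1,n) if s[i,4]>=mn]
for s,ce in comps(cv2.inRange(hsv,(0,140,90),(7,255,255))|cv2.inRange(hsv,(172,140,90),(180,255,255)),180,330,120,160,4): print('red',s,ce,onz(c,*ce,210).round(1),loc(onz(c,*ce,210)))
g=cv2.cvtColor(im,cv2.COLOR_RGB2GRAY)
dk=cv2.inRange(g,0,110)
for s,ce in comps(dk,186,204,205,220,3)+comps(dk,302,322,185,202,3): print('dark',s,ce,onz(c,*ce,210).round(1),loc(onz(c,*ce,210)))
br=cv2.inRange(hsv,(18,90,120),(30,255,255))
for s,ce in comps(br,235,270,165,195,10): print('brass',s,ce,loc(onz(c,*ce,T[2]-36.8)), [loc(onz(c,ce[0],v,T[2]-36.8)) for v in(s[1],s[1]+s[3])])
og=cv2.inRange(hsv,(5,150,60),(17,255,255))
for s,ce in comps(og,225,280,180,320,20): print('orange',s,ce,[loc(onz(c,ce[0],v,T[2]+3.2)) for v in(s[1],s[1]+s[3])])
print(proj(c,T))
z=cv2.resize(im[110:310,170:350],None,fx=3,fy=3,interpolation=cv2.INTER_CUBIC); cv2.imwrite('pics/z3.png',z[:,:,::-1])
E
```

```text
[533.68602457 178.64067786 297.91902533] 107.56966526153457
red [251 134   7  15  63] [253.88888889 141.3968254 ] [485.5 164.3 210. ] [50.1  0.8 88.1]
dark [189 211  11   3  23] [194. 212.] [557.1 134.5 210. ] [ -9.3 -49.2  87.9]
dark [309 189  13   7  75] [315. 192.] [509.3 224.8 210. ] [ 9.  51.3 88. ]
brass [242 173  21  16 305] [252.1147541  180.51147541] [33.5 -0.3 36.9] [array([38.2, -0.3, 36.9]), array([28. , -0.2, 36.9])]
orange [ 240  200   26  101 2310] [253.03160173 250.11471861] [array([35.6,  0.3, -3.1]), array([-22.9,   0.6,  -3.3])]
[252.07490969 261.48416268]
```

View pics/z3.png

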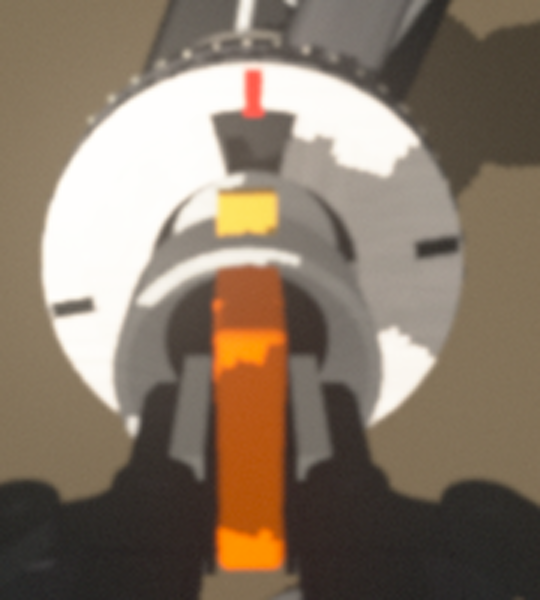

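Collar centre in tool axes is (-0.2, 1.0). The slots lie along the tool's x to within 0.5° and the carrier centre is at about (0.7, 0.1). I shift by (-0.9, 0.9) and descend slowly.

Call:
send_rows(increments="0 0 0 -0.9 0.9 5 0;0 0 0 0 0 8 0;0 0 0 0 0 8 0;0 0 0 0 0 6 0;0 0 0 0 0 2 0;0 0 0 0 0 0 0;0 0 0 0 0 0 0")

```text
time: 7.38
tool_pos: [535.1, 180.0, 270.2]
tool_rot: [0.482, -3.104, -0.0]
ft_force: [-0.2, 0.7, -2.9]
grip_width: 11.1
```

Call:
send_rows(increments="0 0 0 0 0 2 0;0 0 0 0 0 2 0;0 0 0 0 0 2 0;0 0 0 0 0 0 0")

```text
time: 7.72
tool_pos: [534.8, 180.0, 264.0]
tool_rot: [0.482, -3.104, -0.0]
ft_force: [-0.2, 0.5, -3.4]
grip_width: 10.9
```

Call:
send_rows(increments="0 0 0 0 0 2 0;0 0 0 0 0 2 0;0 0 0 0 0 1 0;0 0 0 0 0 0 0")

```text
time: 8.05
tool_pos: [534.9, 180.0, 259.0]
tool_rot: [0.482, -3.104, -0.0]
ft_force: [0.5, 0.3, -2.6]
grip_width: 11.6
```

The underside is about 8 mm inside the bore, with no contact force. I continue.

Call:
send_rows(increments="0 0 0 0 0 2 0;0 0 0 0 0 2 0;0 0 0 0 0 1 0;0 0 0 0 0 0 0")

```text
time: 8.38
tool_pos: [534.9, 180.0, 253.9]
tool_rot: [0.482, -3.104, -0.0]
ft_force: [-0.5, -0.2, -2.6]
grip_width: 11.1
```

Call:
send_rows(increments="0 0 0 0 0 1 0;0 0 0 0 0 1 0;0 0 0 0 0 1 0;0 0 0 0 0 0 0")

```text
time: 8.72
tool_pos: [535.0, 180.0, 251.1]
tool_rot: [0.482, -3.104, -0.0]
ft_force: [-0.5, 0.1, -2.0]
grip_width: 10.9
```

Call:
send_rows(increments="0 0 0 0 0 1 0;0 0 0 0 0 1 0;0 0 0 0 0 0 0")

```text
time: 8.97
tool_pos: [535.0, 180.0, 249.1]
tool_rot: [0.482, -3.104, -0.0]
ft_force: [-0.2, -0.6, -2.7]
grip_width: 11.4
```

Call:
send_rows(increments="0 0 0 0 0 1 0;0 0 0 0 0 1 0;0 0 0 0 0 0 0")

```text
time: 9.22
tool_pos: [535.1, 180.0, 248.1]
tool_rot: [-0.482, 3.103, -0.0]
ft_force: [-1.8, -0.6, 3.0]
grip_width: 11.4
```

Call:
send_rows(increments="0 0 0 0 0 1 0;0 0 0 0 0 1 0;0 0 0 0 0 0 0")

```text
time: 9.47
tool_pos: [535.2, 179.9, 245.8]
tool_rot: [-0.482, 3.104, -0.0]
ft_force: [-2.6, -0.9, 5.8]
grip_width: 11.3
```

Contact came at TCP z ≈ 248.5 with a 5.7 N step, then a soft rise. That is the seat depth and the spring, so the lugs are in the slots. I press on to about 30 mm depth.

Call:
send_rows(increments="0 0 0 0 0 1.5 0;0 0 0 0 0 1.5 0;0 0 0 0 0 1.5 0;0 0 0 0 0 0 0", newtons=60)

```text
time: 9.8
tool_pos: [535.2, 179.9, 241.5]
tool_rot: [-0.482, 3.103, -0.0]
ft_force: [-2.6, -1.0, 7.4]
grip_width: 10.6
```

Call:
send_rows(increments="0 0 0 0 0 1.5 0;0 0 0 0 0 1.5 0;0 0 0 0 0 1.5 0;0 0 0 0 0 0.5 0;0 0 0 0 0 0 0")

```text
time: 10.22
tool_pos: [535.2, 179.9, 237.3]
tool_rot: [-0.482, 3.103, -0.0]
ft_force: [-3.8, -1.9, 9.7]
grip_width: 10.6
```

```bash
python3 - <<'E'
from h import *
togo([534.2,179.5,236.6],27.7); print(bot.get_obs()['wrist_torque'])
E
```

```text
pos [535.2 179.9 237.3] yaw 107.66 shift tool [ 1.1 -0.1  0.7] turn z 1.396 t 10.2167 w 10.57752935315377 F [-3.8 -1.9  9.7] tilt [0.09 0.  ] q [ 0.2   0.27  1.55 -0.    1.32 -1.68]
[-0.08960437  0.74927238  0.07217061]
```

Call:
send_rows(increments="0 0 0 0.6 0 0.8 0;0 0 0.06 0 0 0 0;0 0 0.06 0 0 0 0;0 0 0.06 0 0 0 0;0 0 0.06 0 0 0 0;0 0 0 0 0 0 0")

```text
time: 10.72
tool_pos: [535.1, 180.1, 236.7]
tool_rot: [-0.104, 3.137, 0.001]
ft_force: [-3.1, -0.8, 9.9]
grip_width: 11.1
```

```bash
python3 - <<'E'
from h import *
togo([534.2,179.5,236.6],27.7); print(bot.get_obs()['wrist_torque'])
E
```

```text
pos [535.1 180.1 236.7] yaw 93.8 shift tool [ 1.  -0.6  0.1] turn z 1.154 t 10.7167 w 11.106487767475308 F [-3.1 -0.8  9.9] tilt [0.16 0.06] q [ 0.2   0.27  1.55  0.    1.32 -1.44]
[0.0865263  0.64424467 0.02774678]
```

It turned 14° with almost no torque, so the lugs are under the lip. I keep turning.

Call:
send_rows(increments="0 0 0.08 0 0 0 0;0 0 0.08 0 0 0 0;0 0 0.08 0 0 0 0;0 0 0.08 0 0 0 0;0 0 0.08 0 0 0 0;0 0 0.08 0 0 0 0;0 0 0.08 0 0 0 0;0 0 0.08 0 0 0 0;0 0 0.08 0 0 0 0;0 0 0.08 0 0 0 0;0 0 0.08 0 0 0 0;0 0 0 0 0 0 0")

```text
time: 11.72
tool_pos: [534.9, 180.3, 236.7]
tool_rot: [1.243, 2.883, 0.003]
ft_force: [-3.7, -0.2, 9.2]
grip_width: 10.4
```

```bash
python3 - <<'E'
from h import *
togo([534.2,179.5,236.6],27.7); print(bot.get_obs()['wrist_torque'])
E
```

```text
pos [534.9 180.3 236.7] yaw 43.35 shift tool [-0.1 -1.   0.1] turn z 0.273 t 11.7167 w 10.358572177374974 F [-3.7 -0.2  9.2] tilt [0.14 0.07] q [ 0.2   0.27  1.55  0.    1.32 -0.56]
[0.11844847 0.5769766  0.00516608]
```

Call:
send_rows(increments="0 0 0.07 0 -0.5 0 0;0 0 0.07 0 0 0 0;0 0 0.05 0 0 0 0;0 0 0 0 0 0 0")

```text
time: 12.05
tool_pos: [534.4, 180.1, 236.7]
tool_rot: [1.51, 2.754, 0.004]
ft_force: [-3.9, -0.1, 10.3]
grip_width: 10.8
```

Call:
send_rows(increments="0 0 0.03 0 0 0 0;0 0 0.03 0 0 0 0;0 0 0.02 0 0 0 0;0 0 0 0 0 0 0")

```text
time: 12.38
tool_pos: [534.4, 180.0, 236.7]
tool_rot: [1.617, 2.692, 0.004]
ft_force: [-3.7, 0.2, 10.1]
grip_width: 10.6
```

```bash
python3 - <<'E'
from h import *
togo([534.2,179.5,236.6],27.7); print(bot.get_obs()['wrist_torque'])
E
```

```text
pos [534.4 180.  236.7] yaw 28.01 shift tool [-0.3 -0.5  0.1] turn z 0.005 t 12.3833 w 10.589323320863635 F [-3.7  0.2 10.1] tilt [0.13 0.07] q [ 0.2   0.27  1.55  0.    1.32 -0.29]
[0.05800435 0.61375112 0.10004076]
```

Call:
send_rows(increments="0 0 0.02 0 0 0 0;0 0 0.02 0 0 0 0;0 0 0 0 0 0 0")

```text
time: 12.63
tool_pos: [534.5, 180.0, 236.7]
tool_rot: [1.67, 2.659, 0.004]
ft_force: [-3.6, -0.7, 10.1]
grip_width: 10.8
```

```bash
python3 - <<'E'
from h import *
togo([534.2,179.5,236.6],27.7); print(bot.get_obs()['wrist_torque'])
E
```

```text
pos [534.5 180.  236.7] yaw 25.72 shift tool [-0.3 -0.5  0.1] turn z -0.034 t 12.6333 w 10.79571407433159 F [-3.6 -0.7 10.1] tilt [0.14 0.07] q [ 0.2   0.27  1.55  0.    1.32 -0.25]
[0.04743695 0.56101109 0.15305064]
```

Call:
send_rows(increments="0 0 0.02 0 0 0 0;0 0 0.02 0 0 0 0;0 0 0 0 0 0 0")

```text
time: 12.88
tool_pos: [534.1, 179.9, 236.7]
tool_rot: [1.722, 2.626, 0.003]
ft_force: [-4.8, -0.5, 10.7]
grip_width: 10.5
```

```bash
python3 - <<'E'
from h import *
togo([534.2,179.5,236.6],27.7); print(bot.get_obs()['wrist_torque'])
E
```

```text
pos [534.1 179.9 236.7] yaw 23.49 shift tool [-0.4 -0.1  0.1] turn z -0.074 t 12.8833 w 10.475760584026466 F [-4.8 -0.5 10.7] tilt [0.09 0.05] q [ 0.2   0.27  1.55  0.    1.32 -0.21]
[0.04164445 0.64233641 0.47012325]
```

The stop shows as a torque rise to 0.47 N·m at 84°. I back off slightly and let it up to lock height.

Call:
send_rows(increments="0 0 -0.03 0 0 0 0;0 0 0 0 0 -1.5 0;0 0 0 0 0 -1.5 0;0 0 0 0 0 -1.5 0;0 0 0 0 0 0 0")

```text
time: 13.3
tool_pos: [534.4, 179.9, 240.6]
tool_rot: [1.684, 2.651, 0.003]
ft_force: [-3.4, 0.0, 7.3]
grip_width: 11.0
```

Call:
send_rows(increments="0 0 0 0 0 -1 0;0 0 0 0 0 -0.6 0;0 0 0 0 0 0 0")

```text
time: 13.55
tool_pos: [534.4, 179.9, 241.7]
tool_rot: [1.684, 2.652, 0.002]
ft_force: [-3.5, 0.0, 5.8]
grip_width: 10.6
```

```bash
python3 - <<'E'
from h import *
togo([534.2,179.5,242.6],25); print(bot.get_obs()['wrist_torque'])
E
```

```text
pos [534.4 179.9 241.7] yaw 25.16 shift tool [-0.3 -0.3 -0.9] turn z 0.003 t 13.55 w 10.568715346347753 F [-3.5  0.   5.8] tilt [0.07 0.06] q [ 0.2   0.26  1.54  0.    1.33 -0.24]
[0.11562308 0.38662418 0.05993914]
```

Call:
send_rows(increments="0 0 0 0 0 -0.8 0;0 0 0 0 0 -0.7 0;0 0 0 0 0 0 0")

```text
time: 13.8
tool_pos: [534.3, 179.9, 242.5]
tool_rot: [-1.684, -2.652, -0.002]
ft_force: [-1.6, 1.4, 3.5]
grip_width: 10.7
```

Call:
send_rows(increments="0 0 -0.04 0 0 0 0;0 0 -0.04 0 0 0 0;0 0 0 0 0 0 0")

```text
time: 14.05
tool_pos: [534.8, 179.4, 242.6]
tool_rot: [1.576, 2.716, 0.001]
ft_force: [-1.1, -0.0, 1.6]
grip_width: 10.6
```

```bash
python3 - <<'E'
from h import *
togo([534.2,179.5,242.6],25); print(bot.get_obs()['wrist_torque'])
E
```

```text
pos [534.8 179.4 242.6] yaw 29.75 shift tool [ 0.4 -0.4 -0. ] turn z 0.083 t 14.05 w 10.618629229102199 F [-1.1 -0.   1.6] tilt [ 0.08 -0.01] q [ 0.2   0.26  1.54 -0.    1.33 -0.32]
[ 0.05534932 -0.05276451 -0.00670566]
```

Call:
send_rows(increments="0 0 -0.03 0 0 0 0;0 0 -0.03 0 0 0 0;0 0 0 0 0 0 0")

```text
time: 14.3
tool_pos: [534.4, 179.1, 242.5]
tool_rot: [1.498, 2.761, -0.0]
ft_force: [-0.4, -0.7, 3.0]
grip_width: 10.8
```

```bash
python3 - <<'E'
from h import *
togo([534.2,179.5,242.6],25); print(bot.get_obs()['wrist_torque'])
E
```

```text
pos [534.4 179.1 242.5] yaw 33.02 shift tool [ 0.5  0.  -0.1] turn z 0.14 t 14.3 w 10.780639313004913 F [-0.4 -0.7  3. ] tilt [ 0.03 -0.02] q [ 0.2   0.26  1.54 -0.    1.34 -0.38]
[-0.0216438   0.06751472 -0.71198646]
```

It is blocked the other way too (-0.71 N·m), so it is locked. I relax the torque, release and retreat straight up.

Call:
send_rows(increments="0 0 0.07 0 0 0 0;0 0 0 0 0 0 0;0 0 0 0 0 0 0.3;0 0 0 0 0 0 0.3;0 0 0 0 0 0 0.5;0 0 0 0 0 0 0.5;0 0 0 0 0 0 0.5")

```text
time: 14.88
tool_pos: [534.1, 179.5, 242.4]
tool_rot: [-1.59, -2.709, 0.0]
ft_force: [0.2, 0.2, 0.0]
grip_width: 42.9
```

Call:
send_rows(increments="0 0 0 0 0 -5 0.5;0 0 0 0 0 -15 0.5;0 0 0 0 0 -20 0.5;0 0 0 0 0 -25 0.5;0 0 0 0 0 -25 0.5;0 0 0 0 0 -25 0.5;0 0 0 0 0 -15 0.5;0 0 0 0 0 0 0.5;0 0 0 0 0 0 0.5")

```text
time: 15.63
tool_pos: [534.3, 179.6, 373.3]
tool_rot: [1.59, 2.708, 0.002]
ft_force: [0.6, -0.1, -0.3]
grip_width: 42.4
```

```bash
python3 - <<'E'
from h import *
togo([534.2,179.5,300],27.7)
a,_=grab('wrist','w4.png'); s,_=grab('scene','s4.png'); b,_=grab('top','t4.png')
W=np.zeros((600,800,3),np.uint8)
W[:300,:400]=cv2.resize(a,(400,300)); W[:300,400:]=cv2.resize(s[90:225,250:430],(400,300),interpolation=cv2.INTER_CUBIC)
W[300:,:400]=cv2.resize(s,(400,300)); W[300:,400:]=cv2.resize(b,(400,300))
cv2.imwrite('pics/z4.png',W[:,:,::-1])
E
```

```text
pos [534.3 179.6 373.3] yaw 29.17 shift tool [ 0.  -0.3 73.3] turn z 0.026 t 15.6333 w 42.42400292586717 F [ 0.6 -0.1 -0.3] tilt [0.11 0.03] q [ 0.2   0.22  1.29  0.    1.63 -0.31]
```

View pics/z4.png

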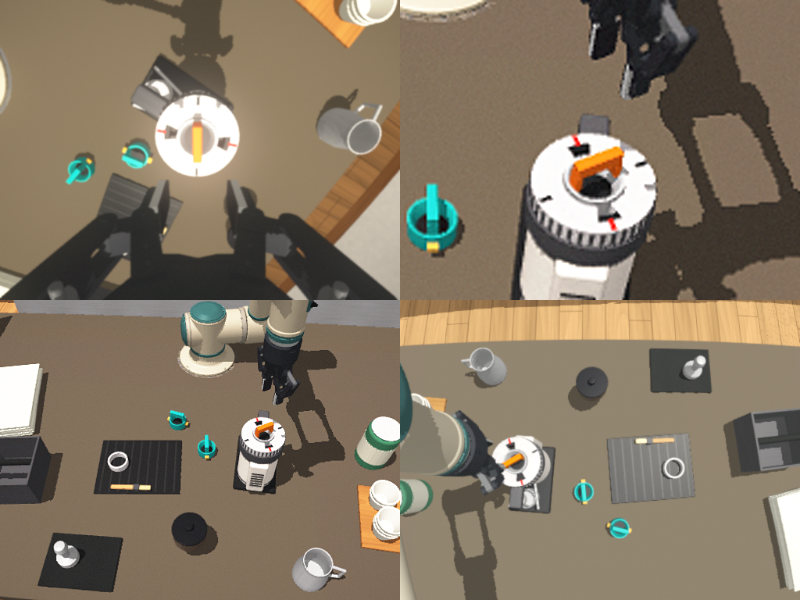

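The carrier sits level in the collar with its grip pointing at the dark stop marks, and the slots are empty. The other items look unmoved and the gripper is clear, so I hand in.

```bash
python3 -c "
from workcell import bot
print(bot.sign_off())"
```

```text
the job is handed in; nothing more can be done
None
```

The upper burr carrier is in the collar and locked, and I handed the job in at about 15.8 s of the 69 s allowed.

- **Entry:** I picked the carrier off the mat by its orange grip and lined its lugs up with the slots using the red marks, which lay about 17.7° from the robot's x axis. It went in without touching until the spring seat, where the force rose by 5.7 N at the expected depth.
- **Turn:** I pressed it to about 30 mm below the collar's face, with at most about 11 N at the wrist. I then turned it clockwise until the stop showed at about 84°, as a small rise to 0.47 N·m.
- **Lock:** When let up, it rose to about 24 mm below the face. A gentle turn back was blocked after about 9.5° of travel, at 0.71 N·m. That is slightly more than the 8° of play the task gives, and I put the difference down to give in the grip.
- **Last checks:** The final pictures, taken after I let go and backed off 130 mm, show the carrier level with its grip in line with the dark stop marks. By eye, the cup, hopper, ring, brush and turquoise look-alikes had not moved. The gripper was touching nothing.

No check failed. I worked out the carrier's depth from the gripper's height and did not measure it separately after letting go.

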